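Kit the gear drive parts

TASK

Make up the parts kit for one gear drive: from the things scattered on the bench put the gear, the ball bearing, the drilled aluminium block and the longer brass standoff into the black kit tray, each down flat in the nest shaped for it (gear in the widest round recess, bearing in the second widest, block in the rectangular one, standoff upright in the small deep one). The shaft collar and the shorter standoff look much like kit parts but are not: leave them where they are.

Things in the scene. Friction and masses are not known exactly. Their poses are not given: they have to be found in the camera images.
- gear: Moulded light-grey gear lying flat, teeth 41 mm across and 8 mm high, with a round hub 16 mm across standing on its upper side up to 15 mm; origin at the centre of its underside, z up through the hub. About 12 g. The way between the left and right of the bench passes a fixed microscope, whose head overhangs at x 0.56 to 0.66, y 0.09 to 0.19, z 0.12 to 0.37: cross nearer the robot.
- bearing: Steel ball bearing lying flat, 32 mm across, 9 mm high, with a bore; origin at the centre of its underside, z up. About 40 g.
- block: Plain aluminium block with two drilled holes in its top, 22 mm (its x) x 34 mm (its y) x 18 mm high; origin at the centre of its underside, z up. About 36 g.
- standoff_long: The longer of two brass-coloured hexagonal standoffs, standing upright, 10 mm across and 30 mm tall; origin at the centre of its foot, z up along it. About 20 g.
- standoff_short: The shorter brass-coloured hexagonal standoff, standing upright, 10 mm across and 22 mm tall; origin at the centre of its foot, z up along it. Not part of the kit: stays where it is.
- collar: Black shaft collar lying flat, a thick ring 25 mm across and 11 mm high with a screw in its side; origin at the centre of its underside, z up. Not part of the kit: stays where it is.
- nest_gear: Gear nest: light grey printed insert, 63 (its x) x 94 (its y) x 28 mm high, fixed in the black kit tray with its top flush with the tray's rim, 30 mm above the bench; origin at the centre of its underside (2 mm above the bench), z up. In the middle of its top, on its z axis, a round recess 53 mm across (the widest of the four) and 3.5 mm deep, its flat floor 24.5 mm above the origin.
- nest_bearing: Bearing nest: light grey printed insert, 63 (its x) x 94 (its y) x 28 mm high, fixed in the black kit tray with its top flush with the tray's rim, 30 mm above the bench; origin at the centre of its underside (2 mm above the bench), z up. In the middle of its top, on its z axis, a round recess 44 mm across (the second widest) and 3.5 mm deep, its flat floor 24.5 mm above the origin.
- nest_block: Block nest: light grey printed insert, 63 (its x) x 94 (its y) x 28 mm high, fixed in the black kit tray with its top flush with the tray's rim, 30 mm above the bench; origin at the centre of its underside (2 mm above the bench), z up. In the middle of its top, on its z axis, a rectangular recess 46 mm along its x and 34 mm along its y, 3.5 mm deep, its flat floor 24.5 mm above the origin; the block lies in it with its 34 mm side along the nest's x.
- nest_standoff: Standoff nest: light grey printed insert, 63 (its x) x 94 (its y) x 28 mm high, fixed in the black kit tray with its top flush with the tray's rim, 30 mm above the bench; origin at the centre of its underside (2 mm above the bench), z up. In the middle of its top, on its z axis, a round well 23 mm across (the smallest) and 8 mm deep, its flat floor 20 mm above the origin; the standoff stands upright in it.
There are look-alikes about, which are no part of the job. What is shaped like the nest_standoff but orange is not meant.

How it is judged (in metres and radians):
At the end, for the whole second after the job is handed in: Gear, bearing, block and longer standoff each rest on the floor of their own nest (origin within 10 mm of the nest's axis and 2 mm of its floor height, tilted less than 0.1 rad), released and still; the collar and the shorter standoff are upright and within 30 mm of where they began (horizontal distance between gear and nest_gear below 0.01 m and z of gear in the frame of nest_gear between 0.0225 and 0.0265 m and angle between each of gear, bearing, block, standoff_long's own z axis and vertical below 0.1 rad and linear speed of each of gear, bearing, block, standoff_long below 0.02 m/s and horizontal distance between bearing and nest_bearing below 0.01 m and z of bearing in the frame of nest_bearing between 0.0225 and 0.0265 m and horizontal distance between block and nest_block below 0.01 m and z of block in the frame of nest_block between 0.0225 and 0.0265 m and horizontal distance between standoff_long and nest_standoff below 0.01 m and z of standoff_long in the frame of nest_standoff between 0.018 and 0.022 m and distance of each of collar, standoff_short from where it was at the start of the episode below 0.03 m and angle between each of collar, standoff_short's own z axis and vertical below 0.2 rad); the robot touches nothing.
It fails at once if the shaft collar or the shorter standoff is moved more than 30 mm or tipped over (distance of any of collar, standoff_short from where it was at the start of the episode above 0.03 m or angle between any of collar, standoff_short's own z axis and vertical above 0.5 rad).
It also fails if it takes over 106 s, if anything falls off the work surface, if the arm or the gripper's body presses on something with over 40 N, if the wrist force passes 120 N, or if a joint passes its speed limit or range.

ROBOT

A 6-joint arm with a two-finger parallel gripper is mounted at the origin on a cart in front of the work surface, level with it; the furniture and walls round the work are solid. World frame = base frame: x ahead of the robot, y to its left, z up, the work surface at z = 0. Lengths are in mm, angles in rad, forces in N, time in s.
With the tool pointing down it reaches from about 400 to 825 mm from the base axis. Payload 7 kg.
Tool frame: the origin (TCP) lies at the very end of the fingers, on their centre line; the grasp point (between the pads) lies 19 mm behind it; z points along the fingers, y is the direction in which the jaws open and shut (so a half turn about z gives the same grasp; the last joint's range is limited). The gripper opens to 88 mm and grips with 3 to 60 N. Pads are 19 mm wide; open, the fingers measure 130 mm over their backs; the gripper's body (78 mm by 193 mm) begins 47 mm behind the grasp point.
Start: joints at [1.452, 0.359, 0.012, 0, -1.224, -0.288], TCP at [267.085, 619.888, 226.561] pointing down, gripper open.
Joint ranges: [-3.07, 3.07], [-1.43, 2.12], [-1.02, 1.25], [-3.03, 1.67], [-3.05, -0], [-3.03, 3.03]. Speed limits (rad/s): [2.39, 2.39, 3.01, 3.14, 3.14, 3.14].

INTERFACE

Orientations are given as a unit quaternion [x, y, z, w].
In Python, from plant import bot gives the robot as it stands. Calls block until the motion is done:
- bot.move_ptp(position, orientation): joint-space move of the TCP to a pose.
- bot.line_to(position, velocity=150, ori=None): straight line of the TCP; ori=None keeps the orientation; velocity is the mean speed in mm/s.
- bot.move_joints(angles): joint-space move.
- bot.move_gripper(opening, force=None): finger opening in mm; force is the grip in N (None keeps the last); returns when the fingers have stopped.
- bot.pause(seconds).
- bot.solve_ik(position, orientation): joint angles nearest the present ones, or None.
- bot.read_state(): the state.
- bot.camera(name): name is "scene" or "top" or "wrist"; returns the picture (420x560x3 uint8, red, green, blue); there is no depth.
- bot.get_calibration(name): a dict with "fx", "fy", "cx", "cy" (pixels), "distortion" ([k1, k2, p1, p2, k3] as OpenCV has them; the pictures are not rectified), "view" (4x4, takes a point from world to camera coordinates); the wrist camera has in their place "T_tool_cam" (4x4, takes a point from camera to tool coordinates, whose origin is the TCP and whose axes are the flange's). Camera axes: x right, y up, looking along -z (the intrinsics and any distortion apply to the point x, -y, -z); pixel columns grow to the right and rows downward; lengths in mm; the calibration is good to about 2 mm. A picture is of the moment at which its call begins: read the wrist's pose just before it. get_calibration takes no time and is no camera call.
A pose or a line that the arm cannot do raises bot.Unreachable and nothing moves.
- bot.close_job(): hands the job in, once; it reports no verdict.
The state is a dict: "t": time; "joint_pos": joint angles; "qvel": joint speeds; "tau": joint torques, N m; "tcp_pos": TCP position; "eef_rot": TCP orientation; "contact_force": force on the tool from outside, world axes, zero at the start; "moment": the same for the moment, N m; "width": finger opening in mm.
Only numpy, scipy, OpenCV 4.12 (cv2) and the standard library are available. Lean on these libraries where they do the work, as an engineer would, in place of code of your own. Each camera call takes 0.05 s, during which the arm holds its last target. There are 200 camera calls.

## Working session

There is one attempt and no reset: what is moved stays moved. The work goes in short steps, each a Python script; the robot and the scene stay as the last script left them, time stands still between calls to the robot, and variables do not carry over. Pictures are saved under pics/ and viewed, about 12 in all and at most 16, crops included, and the job is handed in when it is done.

```bash
mkdir -p pics; ls; python3 - <<'E'
from plant import bot
import cv2,json,numpy as np
for n in ("scene","top"):
    im=bot.camera(n); cv2.imwrite(f"pics/{n}0.png",cv2.resize(im[:,:,::-1],(784,588)))
    np.save(f"pics/{n}0.npy",im)
    c=bot.get_calibration(n); print(n,{k:np.round(v,4).tolist() for k,v in c.items()})
print({k:np.round(v,4).tolist() for k,v in bot.get_calibration("wrist").items()})
print(bot.read_state())
E
```

```text
pics
scene {'fx': 444.3411, 'fy': 444.3411, 'cx': 273.6942, 'cy': 205.7792, 'distortion': [-0.0933, 0.0, 0.0, 0.0, 0.0], 'view': [[0.8086, -0.5879, -0.0242, -516.7963], [0.3491, 0.4462, 0.824, -153.8681], [-0.4736, -0.6748, 0.566, -1141.5053], [0.0, 0.0, 0.0, 1.0]]}
top {'fx': 467.171, 'fy': 467.171, 'cx': 278.4388, 'cy': 206.6708, 'distortion': [0.001, 0.0, 0.0, 0.0, 0.0], 'view': [[0.0275, -0.9996, -0.002, -186.6214], [0.9969, 0.0273, 0.0732, -529.6818], [-0.0732, -0.004, 0.9973, -1349.1624], [0.0, 0.0, 0.0, 1.0]]}
{'fx': 345.7983, 'fy': 345.7983, 'cx': 278.5473, 'cy': 209.6785, 'distortion': [-0.0755, 0.0, 0.0, 0.0, 0.0], 'T_tool_cam': [[-0.0, 0.9652, 0.2615, 70.0567], [1.0, -0.0001, 0.0003, -0.4147], [0.0003, 0.2615, -0.9652, -159.027], [0.0, 0.0, 0.0, 1.0]]}
{'t': 0.1, 'joint_pos': array([ 1.45210038e+00,  3.59305852e-01,  1.11505799e-02, -2.89452279e-04,
       -1.22412575e+00, -2.88107163e-01]), 'qvel': array([ 8.55822050e-05, -8.10697331e-05,  2.44295226e-03,  2.45839361e-03,
        1.42720859e-03, -5.68633996e-04]), 'tau': array([-1.65224534e-03, -5.84161556e+01,  2.93751276e+01,  7.01545089e+00,
        1.02297086e-02, -4.03085846e-05]), 'tcp_pos': array([266.93389759, 619.49196665, 225.72596064]), 'eef_rot': array([ 9.79374891e-01, -2.02050127e-01, -7.27860449e-05,  7.51198234e-04]), 'contact_force': array([ 0.23368479, -0.30773937, -0.42027279]), 'moment': array([ 0.01990125, -0.06302648,  0.02120217]), 'width': 87.44043662378594}
```

View pics/top0.png

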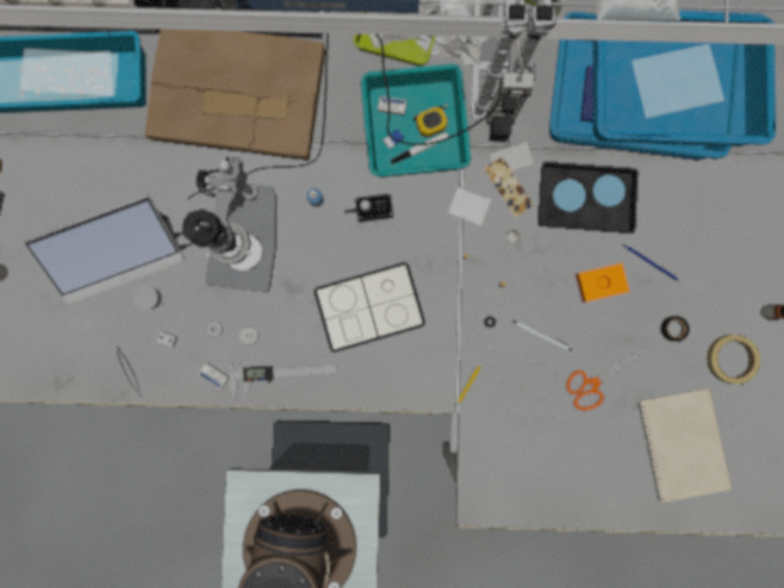

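View pics/scene0.png

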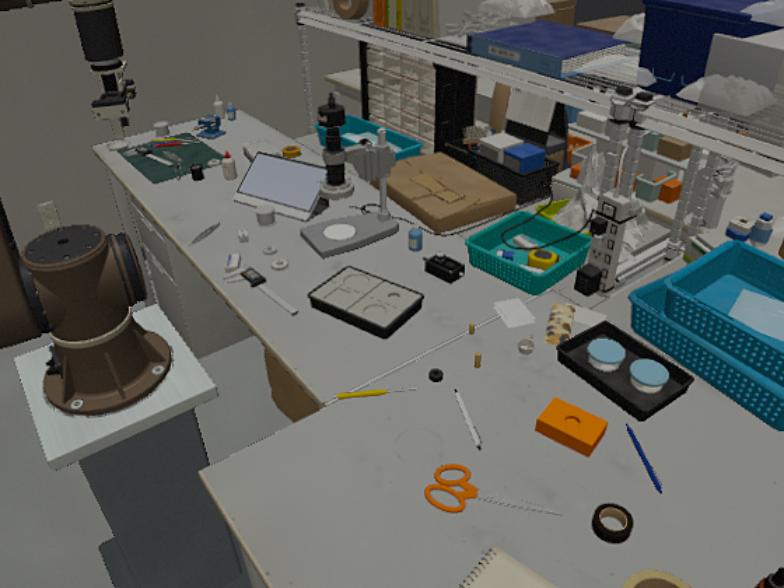

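Top view: nests in the tray at about (370,307). Small rings are at (214,329) and (249,336), block-like things at (166,339) and (212,374), and standoffs at (465,257) and (502,284). The collar is at (490,322). I'll enlarge these and cast rays.

```bash
cat > h.py <<'E'
from plant import bot
import cv2,numpy as np
def ray(n,uv):
    c=bot.get_calibration(n) if n!="wrist" else None
    K=np.array([[c["fx"],0,c["cx"]],[0,c["fy"],c["cy"]],[0,0,1]])
    p=cv2.undistortPoints(np.array([[uv]],float),K,np.array(c["distortion"]))[0,0]
    V=np.array(c["view"]); R=V[:3,:3]; t=V[:3,3]
    return -R.T@t, R.T@np.array([p[0],-p[1],-1])
def onz(n,uv,z):
    o,d=ray(n,uv); return o+d*(z-o[2])/d[2]
def wonz(st,uv,z):
    from scipy.spatial.transform import Rotation as Ro
    c=bot.get_calibration("wrist")
    K=np.array([[c["fx"],0,c["cx"]],[0,c["fy"],c["cy"]],[0,0,1]])
    p=cv2.undistortPoints(np.array([[uv]],float),K,np.array(c["distortion"]))[0,0]
    T=np.array(c["T_tool_cam"]); R=Ro.from_quat(st["eef_rot"]).as_matrix()
    o=R@T[:3,3]+st["tcp_pos"]; d=R@T[:3,:3]@np.array([p[0],-p[1],-1])
    return o+d*(z-o[2])/d[2]
E
python3 - <<'E'
from h import *
t=np.load("pics/top0.npy");s=np.load("pics/scene0.npy")
a=cv2.resize(t[205:285,80:280],(800,320),interpolation=cv2.INTER_CUBIC)
b=cv2.resize(t[170:240,315:385],(280,280),interpolation=cv2.INTER_CUBIC)
c=cv2.resize(s[150:220,150:280],(520,280),interpolation=cv2.INTER_CUBIC)
o=np.vstack([a,np.hstack([b,c])])
cv2.imwrite("pics/c1.png",o[:,:,::-1])
for n,u,v in [("r1",214,329),("r2",249,336),("blk?",166,339),("blk2?",212,374),("so_far",465,257),("so_near",502,284),("collar",490,322),("nestTL",342,299),("nestTR",388,286),("nestBL",351,327),("nestBR",397,315)]:
    print(n,onz("top",(u/1.4,v/1.4),30 if "nest" in n else 10).round())
E
```

```text
r1 [442. 194.  10.]
r2 [429. 120.  10.]
blk? [418. 294.  10.]
blk2? [348. 194.  10.]
so_far [ 608. -329.   10.]
so_near [ 553. -408.   10.]
collar [ 472. -384.   10.]
nestTL [511. -74.  30.]
nestTR [ 541. -168.   30.]
nestBL [454. -94.  30.]
nestBR [ 481. -188.   30.]
```

View pics/c1.png

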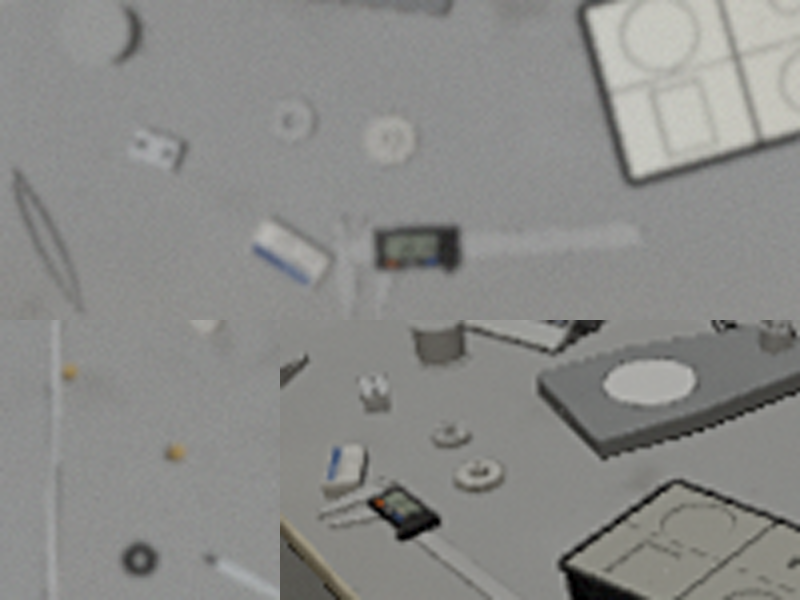

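Left group: the gear is the wide ring with a hub at (249,336). The bearing is the darker ring at (214,329). The block at (166,339) has two holes; (212,374) is a blue-edged eraser. The standoff at (502,284) looks longer than the one at (465,257). Next are wrist looks over the left group and then the tray.

```bash
cat >> h.py <<'E'
def q(psi): return [np.cos(psi/2),np.sin(psi/2),0,0]
def look(name,pos,psi):
    bot.move_ptp(pos,q(psi)); bot.pause(0.2)
    st=bot.read_state(); im=bot.camera("wrist")
    np.save(f"pics/{name}.npy",im); np.save(f"pics/{name}_st.npy",np.array([st],dtype=object),allow_pickle=True)
    cv2.imwrite(f"pics/{name}.png",cv2.resize(im[:,:,::-1],(784,588))); print(name,st["t"],st["tcp_pos"].round(1),st["joint_pos"].round(2))
    return st,im
E
python3 - <<'E'
from h import *
for p in ([430,200,260],[500,-130,260],[560,-380,260],[418,294,20]):
    for psi in (0,-1.57,1.57,3.14):
        j=bot.solve_ik(p,q(psi)); print(p,psi,None if j is None else np.round(j,2))
look("wl",[430,200,260],0)
E
```

```text
[430, 200, 260] 0 [ 0.85 -0.   -0.36  0.   -1.21  0.72]
[430, 200, 260] -1.57 [ 0.85 -0.   -0.36  0.   -1.21 -0.85]
[430, 200, 260] 1.57 [ 0.85 -0.   -0.36  0.   -1.21  2.29]
[430, 200, 260] 3.14 [ 0.85 -0.   -0.36  0.   -1.21 -2.42]
[500, -130, 260] 0 [ 0.13  0.07 -0.28  0.   -1.22  1.44]
[500, -130, 260] -1.57 [ 0.13  0.07 -0.28  0.   -1.22 -0.13]
[500, -130, 260] 1.57 [ 0.13  0.07 -0.28  0.   -1.22  3.01]
[500, -130, 260] 3.14 [ 0.13  0.07 -0.28  0.   -1.22 -1.7 ]
[560, -380, 260] 0 [-0.31  0.34  0.07  0.   -1.29  1.88]
[560, -380, 260] -1.57 [-0.31  0.34  0.07  0.   -1.29  0.31]
[560, -380, 260] 1.57 [-0.31  0.34  0.07  0.   -1.29 -2.83]
[560, -380, 260] 3.14 [-0.31  0.34  0.07  0.   -1.29 -1.26]
[418, 294, 20] 0 [ 1.    0.33 -0.6   0.   -0.65  0.57]
[418, 294, 20] -1.57 [ 1.    0.33 -0.6   0.   -0.65 -1.  ]
[418, 294, 20] 1.57 [ 1.    0.33 -0.6   0.   -0.65  2.14]
[418, 294, 20] 3.14 [ 1.    0.33 -0.6  -0.   -0.65 -2.57]
wl 1.9583 [430.  200.6 259.7] [ 0.85  0.   -0.36  0.   -1.21  0.72]
```

View pics/wl.png

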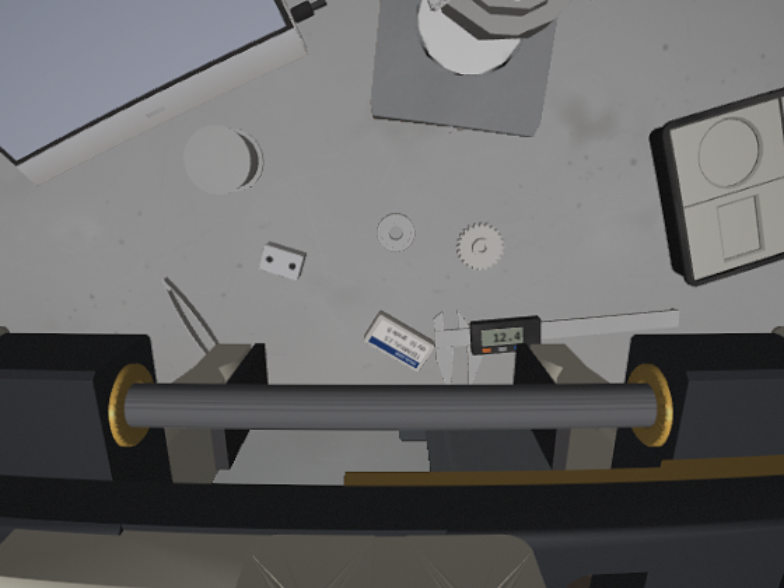

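The wrist view shows the gear with hub at (480,247), the bearing at (396,232), and the drilled block at (283,262). The eraser is at (398,340) and calipers at (505,335). Next I measure by contour and look at the tray and then the standoffs.

```bash
python3 - <<'E'
from h import *
im=np.load("pics/wl.npy"); st=np.load("pics/wl_st.npy",allow_pickle=True)[0]
g=cv2.GaussianBlur(cv2.cvtColor(im,cv2.COLOR_RGB2GRAY),(3,3),0).astype(float)
for n,u,v,h,r in [("gear",480,247,8,28),("bearing",396,232,9,24),("block",283,262,18,28)]:
    u,v,r=int(u/1.4),int(v/1.4),r
    p=g[v-r:v+r,u-r:u+r]; bg=np.median(p); m=((p-bg)>(8 if n!="bearing" else 6)).astype(np.uint8)
    m=cv2.morphologyEx(m,cv2.MORPH_CLOSE,np.ones((3,3)))
    cs,_=cv2.findContours(m,cv2.RETR_EXTERNAL,cv2.CHAIN_APPROX_NONE)
    c=max(cs,key=cv2.contourArea); c=c+[u-r,v-r]
    (cx,cy),rad=cv2.minEnclosingCircle(c); R=cv2.minAreaRect(c)
    w=wonz(st,(cx,cy),h); print(n,"bg",bg,"circ",cx,cy,rad,w.round(1),"rect",R,wonz(st,R[0],h).round(1))
    W=np.array([wonz(st,x,h)[:2] for x in cv2.boxPoints(R)]); print(np.linalg.norm(np.roll(W,-1,0)-W,axis=1).round(1), [np.degrees(np.arctan2(*(W[1]-W[0])[::-1])).round(1)])
    cv2.drawContours(im,[c],-1,(255,0,0),1)
cv2.imwrite("pics/wlm.png",cv2.resize(im[140:215,170:370],(800,300))[:,:,::-1])
st,_=look("wt",[455,-140,260],0)
look("ws",[545,-370,260],0)
E
python3 -c "
import cv2,numpy as np
a=cv2.imread('pics/wlm.png');b=cv2.imread('pics/wt.png');
b=cv2.resize(b[60:360,150:750],(600,300));c=np.zeros((600,800,3),np.uint8);c[:300]=a;c[300:,:600]=b;cv2.imwrite('pics/v4.png',c)"
```

```text
gear bg 144.0 circ 343.336669921875 176.3291473388672 16.259952545166016 [430.5 123.1   8. ] rect ((343.5, 176.5), (31.0, 31.0), 90.0) [430.3 122.9   8. ]
[37.1 37.9 38.  37.7] [np.float64(-89.7)]
bearing bg 144.0 circ 282.5 166.0 12.855060577392578 [442.9 196.4   9. ] rect ((282.5, 166.0), (24.0, 25.0), 90.0) [442.9 196.4   9. ]
[29.5 28.7 30.  28.6] [np.float64(-89.9)]
block bg 144.0 circ 200.0 187.5 15.913930892944336 [418.7 294.1  18. ] rect ((199.6138916015625, 187.53558349609375), (28.57474708557129, 17.478914260864258), 17.35402488708496) [418.7 294.6  18. ]
[21.4 33.4 21.5 33.8] [np.float64(-20.7)]
wt 3.4917 [ 455.3 -139.1  260. ] [ 0.12  0.   -0.36 -0.   -1.21  1.45]
ws 4.7167 [ 545.3 -368.9  260.8] [-0.3   0.31  0.02 -0.   -1.28  1.87]
```

View pics/v4.png

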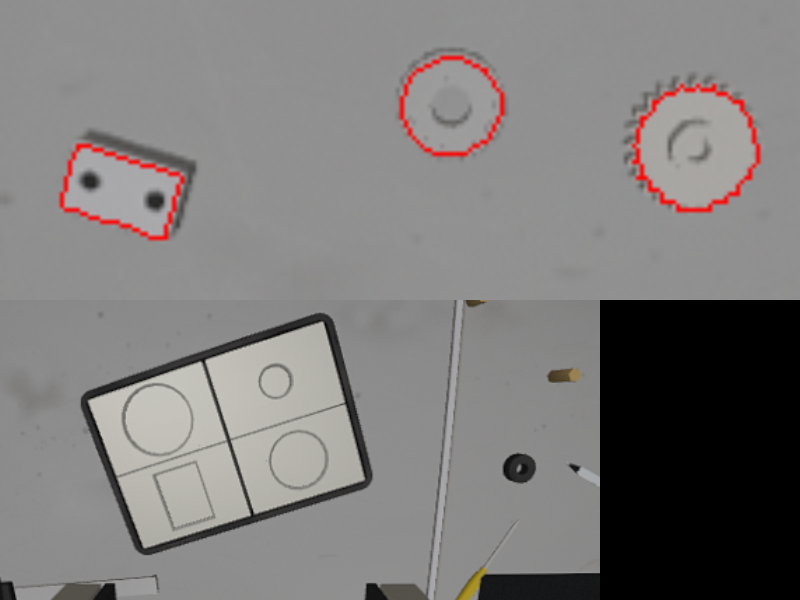

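View pics/ws.png

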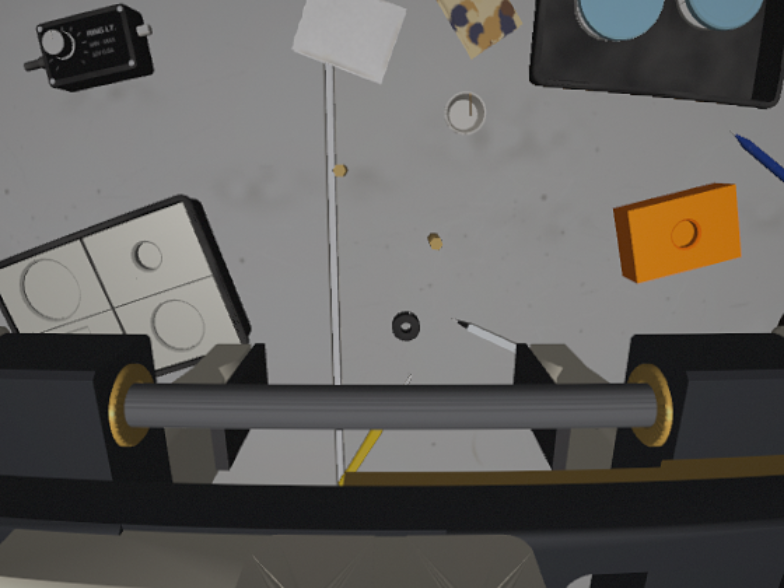

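Tray nests in wt, 784 px: gear (308,179), block (335,255), standoff (426,141), bearing (448,220). In ws the standoffs are at (435,241) and (340,170). The orange look-alike at (678,233) is ignored. Next, precise positions and standoff heights.

```bash
python3 - <<'E'
from h import *
im=np.load("pics/wt.npy"); st=np.load("pics/wt_st.npy",allow_pickle=True)[0]
g=cv2.cvtColor(im,cv2.COLOR_RGB2GRAY)
m=(g>185).astype(np.uint8); m=cv2.morphologyEx(m,cv2.MORPH_CLOSE,np.ones((7,7)))
c=[c for c in cv2.findContours(m,cv2.RETR_EXTERNAL,cv2.CHAIN_APPROX_SIMPLE)[0] if cv2.pointPolygonTest(c,(380/1.4,200/1.4),False)>=0][0]
W=np.array([wonz(st,p[0].astype(float),30)[:2] for p in c],np.float32)
R=cv2.minAreaRect(W); print("tray",R)
C=np.array(R[0]); B=cv2.boxPoints(R); e=[B[1]-B[0],B[2]-B[1]]; e.sort(key=np.linalg.norm)
ex=e[0]/np.linalg.norm(e[0]); ex*=np.sign(ex[0]); ey=e[1]/np.linalg.norm(e[1]); ey*=np.sign(ey[1])
print("nest x angle",np.degrees(np.arctan2(ex[1],ex[0])), "sizes",[np.linalg.norm(x) for x in e])
a,b=np.linalg.norm(e[0])/4,np.linalg.norm(e[1])/4
px=dict(gear=(1,1,308,179),block=(-1,1,335,255),stand=(1,-1,426,141),bear=(-1,-1,448,220))
for k,(i,j,u,v) in px.items(): print(k,(C+i*a*ex+j*b*ey).round(1),"by eye",wonz(st,(u/1.4,v/1.4),30).round(1))
# standoffs
def blobs(im):
    h=cv2.cvtColor(im,cv2.COLOR_RGB2HSV); return ((h[...,0]>12)&(h[...,0]<28)&(h[...,1]>90)).astype(np.uint8)
s=np.load("pics/scene0.npy"); ws=np.load("pics/ws.npy"); stw=np.load("pics/ws_st.npy",allow_pickle=True)[0]
for n,I,pts in [("scene",s,[(477,360),(472,328)]),("ws",ws,[(435,241),(340,170)])]:
    _,L,S,_=cv2.connectedComponentsWithStats(blobs(I))
    for u,v in pts:
        w=L[int(v/1.4)-4:int(v/1.4)+5,int(u/1.4)-4:int(u/1.4)+5]; k=np.bincount(w[w>0]).argmax(); x,y,ww,hh,ar=S[k]; print(n,(u,v),x,y,ww,hh,ar)
        if n=="scene":
            foot=onz("scene",(x+ww/2,y+hh-1),0);print(" foot",foot.round(1))
        else: 
            for h in (30,22): print("  centre at z",h,wonz(stw,(x+ww/2,y+hh/2),h).round(1))
r=lambda a,k:cv2.resize(a,None,fx=k,fy=k,interpolation=cv2.INTER_CUBIC)
cv2.imwrite("pics/so.png",np.hstack([r(s[225:275,320:360],10),r(ws[110:185,230:320],500/75)])[:,:,::-1])
E
```

```text
tray ((492.27471923828125, -113.69318389892578), (125.92007446289062, 158.33770751953125), 17.865270614624023)
nest x angle 17.865263 sizes [np.float32(125.92007), np.float32(158.33772)]
gear [510.1 -66.4] by eye [513.5 -73.9  30. ]
block [450.2 -85.7] by eye [452.7 -93.7  30. ]
stand [ 534.4 -141.7] by eye [ 542.4 -166.2   30. ]
bear [ 474.5 -161. ] by eye [ 481.4 -185.    30. ]
scene (477, 360) 339 252 5 11 43
 foot [ 554.6 -410.     0. ]
scene (472, 328) 335 231 4 8 27
 foot [ 612.  -330.8    0. ]
ws (435, 241) 306 167 10 11 80
  centre at z 30 [ 554.  -405.3   30. ]
  centre at z 22 [ 552.8 -406.    22. ]
ws (340, 170) 238 118 10 8 62
  centre at z 30 [ 610.  -329.2   30. ]
  centre at z 22 [ 609.8 -328.4   22. ]
```

View pics/so.png

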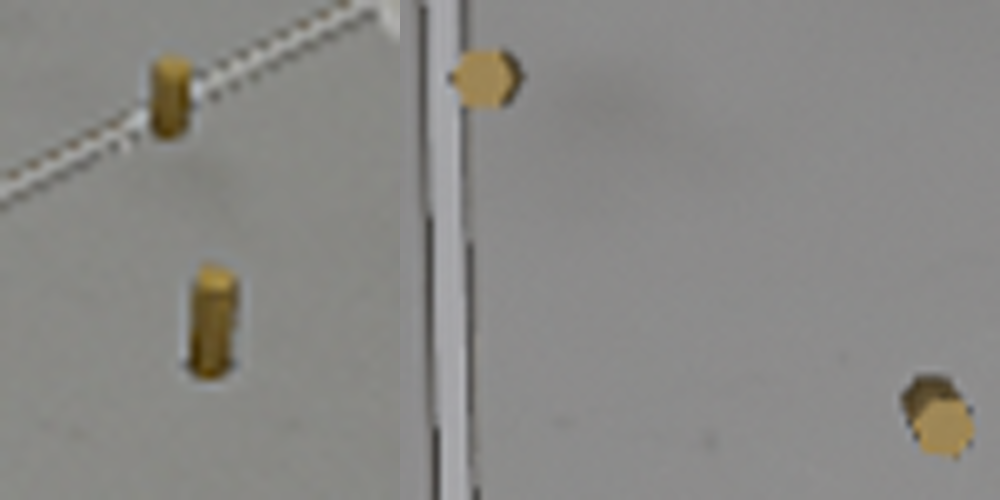

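The scene silhouettes are 11 px for (477,360) and 8 px for (472,328). So the long standoff is the near one, top at about (554,-406), and the short one stays at (611,-330). The tray contour was clipped by the threshold: 158 mm wide where about 190 is needed. The nest centres read by eye form a consistent 64 x 97 grid at 18°, so I use those. Starting with the gear.

```bash
cat >> h.py <<'E'
A=np.radians(17.9)
NEST=dict(gear=(513.5,-73.9),block=(452.7,-93.7),stand=(542.4,-166.2),bear=(481.4,-185.0))
WP=[410,150,130]
def pick(xy,psi,z,opn,force,safe=130):
    x,y=xy
    bot.move_gripper(opn); bot.move_ptp([x,y,safe],q(psi))
    bot.line_to([x,y,z+25],200); bot.line_to([x,y,z],60); s=bot.read_state(); print("down",s["tcp_pos"].round(1),s["contact_force"].round(1))
    bot.move_gripper(0,force); print("width",bot.read_state()["width"])
    bot.line_to([x,y,z+20],80); bot.line_to([x,y,safe],200); s=bot.read_state(); print("lifted width",s["width"],"t",s["t"])
def place(xy,psi,z,opn,safe=130):
    x,y=xy
    bot.move_ptp([x,y,safe],q(psi)); bot.line_to([x,y,z+15],180); bot.line_to([x,y,z],40)
    s=bot.read_state(); print("place",s["tcp_pos"].round(1),s["contact_force"].round(1),s["width"])
    bot.move_gripper(opn); bot.line_to([x,y,z+25],80); bot.line_to([x,y,safe],250); print("t",bot.read_state()["t"])
E
python3 - <<'E'
from h import *
st=np.load("pics/wl_st.npy",allow_pickle=True)[0]
h=wonz(st,(342.5,176.75),15); print("hub",h.round(1))
bot.move_ptp(WP,q(0))
pick((430.8,float((h[1]+123.1)/2)),0,10,32,12)
place(NEST["gear"],A,37,30)
bot.move_ptp([480,-110,260],q(A)); look("p1",[470,-130,260],0)
E
```

```text
hub [431.2 125.4  15. ]
down [430.9 124.3  10.1] [-1.   0.5 -0.2]
width 14.50333284214109
lifted width 14.949034938100166 t 10.75
place [513.4 -74.   36.9] [-0.8  0.3  0.2] 14.825774932860792
t 14.15
p1 15.3333 [ 470.1 -129.6  259.4] [ 0.14  0.02 -0.33 -0.   -1.21  1.44]
```

View pics/p1.png

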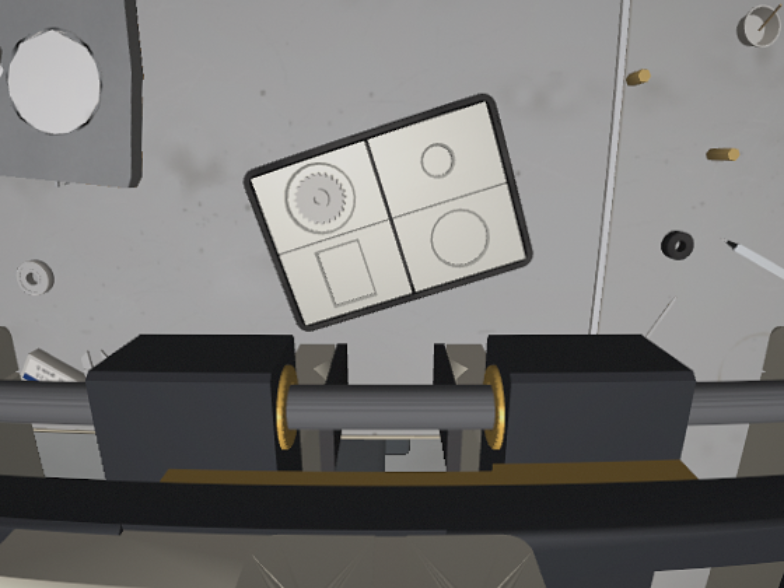

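The gear lies centred in its recess at (320,198); the other three nests are empty. Next, the bearing, the block and the standoff, with width guards.

```bash
sed -i 's/s=bot.read_state(); print("lifted width",s\["width"\],"t",s\["t"\])/s=bot.read_state(); print("lifted width",s["width"],"t",s["t"]); return s["width"]/' h.py
python3 - <<'E'
from h import *
bot.move_ptp(WP,q(0))
w=pick((443.2,196.4),0,4,46,20)
assert 28<w<35
bot.move_ptp(WP,q(0))
place(NEST["bear"],A,31.2,40)
bot.move_ptp(WP,q(0))
pb=np.radians(69.3)
bot.move_ptp([418.7,294.4,130],q(A))
w=pick((418.7,294.4),pb,5,45,20)
assert 18<w<25
bot.move_ptp([418.7,294.4,130],q(A)); bot.move_ptp(WP,q(A))
place(NEST["block"],A,32.2,34)
look("p2",[470,-130,260],0)
E
```

```text
down [443.1 196.2   3.7] [-0.8  0.2  0.2]
width 30.510166164282843
lifted width 30.663904659596877 t 20.2083
place [ 481.3 -185.1   31.1] [ 0.1 -0.7 -0.7] 30.5042824561834
t 24.3417
down [418.7 294.3   4.8] [0.7 0.6 0.5]
width 21.54437241264322
lifted width 21.84699687040761 t 30.3083
place [452.6 -93.8  32.1] [ 0.3 -1.1 -0. ] 22.27269162425879
t 35.3167
p2 36.1167 [ 469.3 -129.8  258.4] [ 0.13  0.02 -0.34 -0.   -1.21  1.44]
```

View pics/p2.png

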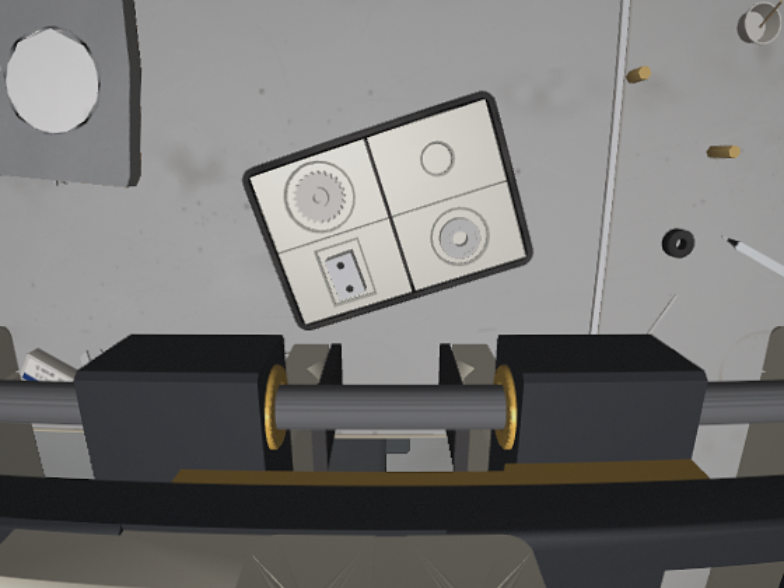

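Gear, bearing (460,238) and block (345,276) all sit inside their recesses. Now the long standoff, at (722,152) in this view; the short one is at (638,74).

```bash
python3 - <<'E'
from h import *
st=np.load("pics/ws_st.npy",allow_pickle=True)[0]
p=wonz(st,(311.6,174.2),30); print(p.round(1))
w=pick((float(p[0]),float(p[1])),0,14,32,12)
assert 7<w<13
place(NEST["stand"],A,36.8,22)
look("p3",[470,-130,260],0)
im=bot.camera("scene"); cv2.imwrite("pics/p3s.png",cv2.resize(im[170:280,200:400],(800,440),interpolation=cv2.INTER_CUBIC)[:,:,::-1])
E
```

```text
[ 552.1 -406.    30. ]
down [ 551.9 -406.1   13.6] [-1.   1.6  0.4]
width 9.919840743041464
lifted width 10.228743825588541 t 40.3583
place [ 542.4 -166.1   36.8] [-0.1 -0.3  0.2] 10.241418599649847
t 43.8
p3 44.6583 [ 469.7 -130.1  258.3] [ 0.13  0.03 -0.34 -0.   -1.21  1.44]
```

View pics/p3.png

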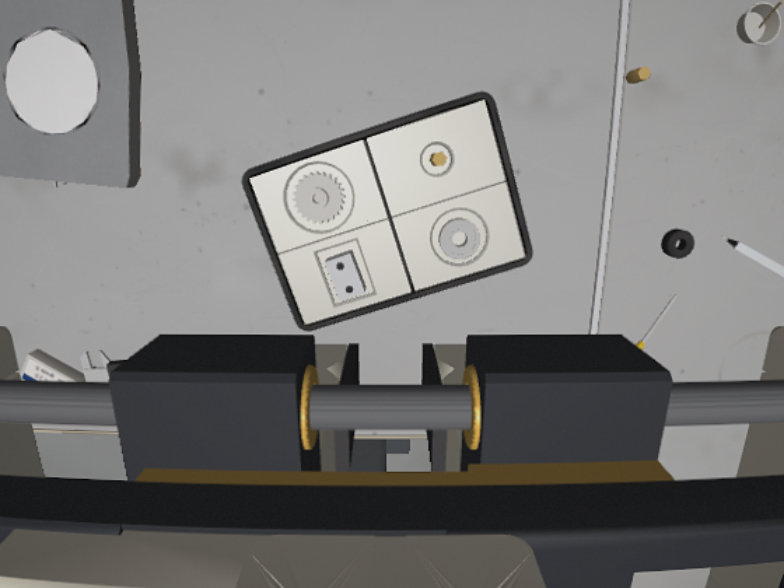

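View pics/p3s.png

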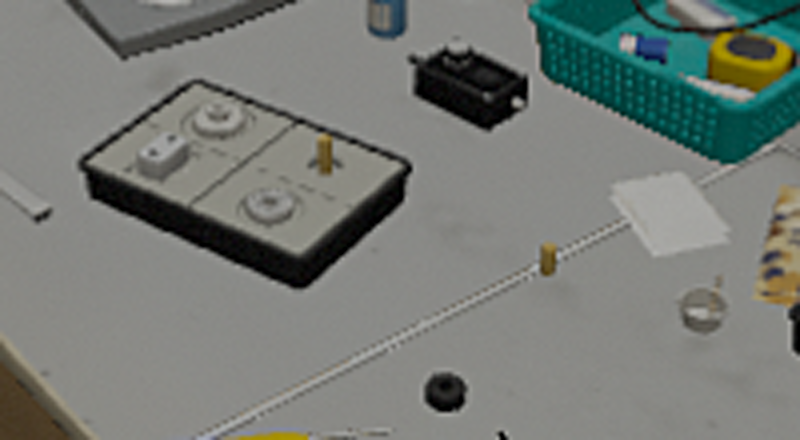

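All four parts are seated. The standoff is upright in its well at (437,159) in the wrist view and (325,155) in the scene view. The collar and short standoff have not moved, and the arm is clear, so I'm handing in.

```bash
python3 -c "
from plant import bot
bot.close_job(); print(bot.read_state()['t'])"
```

```text
the job is handed in; nothing more can be done
the job is handed in; nothing more can be done
```

The gear, bearing, drilled block and longer standoff are each in their own nest. I handed the job in at about 45 s of the 106 s allowed, and the hand-in gives no verdict.

- **Last checks:** The final wrist and scene pictures show all four parts inside their recesses, with the standoff upright. The collar and the shorter standoff look unmoved and were never approached. The gripper was open and about 260 mm above the bench.
- **Grasps:** The lifted widths were 14.9 mm for the gear hub, 30.7 mm for the bearing, 21.8 mm for the block and 10.2 mm for the standoff. These are within about 1.5 mm of the true sizes, and contact forces stayed below about 2 N at the moments I read them.
- **One check that disagreed:** The automatic outline of the tray came out clipped, 158 mm wide instead of about 190 mm. I discarded its centre and placed from the nest centres read in the wrist picture, which form a consistent 64 x 97 mm grid at about 18°.
- **Not measured:** I judged the final positions from the pictures only and did not measure part offsets or heights in the nests.

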